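# Set the filter dial of a photometer and close its sample lid

### The job

The sample is in the photometer: get the instrument ready for the reading. Turn the filter dial until number 6 stands in its little window and the dial has clicked home there, and close the lid of the sample chamber fully down. Let go of everything, and do not shift or knock over anything else on the bench or the vial that stands on the instrument.

Things in the scene. Friction and masses are not known exactly. Their poses are not given: they have to be found in the camera images.
- photometer: Light grey filter photometer, fixed: 360 mm wide (y), flat top panel 250 mm deep (x), 100 mm above the bench; a sloping console lies 65 mm farther forward. Origin on the bench under the panel's middle; x to its back, y to its left seen from the front, z up. Filter dial on the right (-y) half of the panel, black lid on the left half, number window between.
- dial_axis (a point): Point on the panel's surface on the dial's vertical axis, 10 mm in front and 88 mm to the right of the photometer's origin. The knob is a black straight bar, 100 mm long, 16 mm thick, 7.5 to 41.5 mm above the panel, centred on the axis over a round black foot 62 mm across, 8.5 mm high. It can be turned by pushing a bar end round, or in a grasp across its flanks.
- window (a point): Centre of the number window, level with the panel, 70 mm left (+y) of the dial axis, clear of the bar's sweep: an opening 40 by 30 mm in a thin dark frame. It shows one black digit about 27 mm tall on a white disc, upright for a reader at the instrument's front. The disc bears 1 to 8 (no 9), 45 degrees apart; a number is set when its digit is centred between the two short index lines.
- filter_dial (a joint): Dial angle, rad, growing clockwise seen from above: number n is set at (n - 1) x 0.7854, so 6 at 3.927; stops just beyond 1 and 8. At 0 the bar lies along the photometer's x. A hidden sprung follower on an index cam holds each number (2 to 3 N at the bar's end to leave it); 0.5 rad or more past a number the dial jumps on to the next by itself. Starts at or between 1 and 4.
- lid (a joint): Angle of the sample lid, rad: 0 closed flat on the panel, 1.57 upright, 1.9 fully open. The hinge is stiff: the lid stays where it is left, and about 2 N at its free edge moves it. It starts open, at 1.25 to 1.7.
- lid_hinge (a point): Middle of the lid's hinge line, on the panel's surface; the line runs along the photometer's y at the back edge of the lid, 65 mm behind and 105 mm to the left of the photometer's origin. The closed lid reaches 110 mm forward (-x) from here, with a 50 mm wide finger lip 10 mm farther. It is a black plate 100 mm wide, 14 mm thick.
- lid_edge (a point): Point on the outer face of the lid (the face that is on top when closed), midway across it and 100 mm from the hinge line, 14 mm off the hinge plane. It moves with the lid.
- vial: Loose capped glass vial, 28 mm diameter, 61 mm tall, standing on the top panel at the back, behind the dial. Origin at the centre of its underside. To be left standing.
- bottle_amber: Loose amber reagent bottle with blue cap, 86 mm diameter, 181 mm tall, on the bench to the left of the photometer. Origin at the centre of its underside. To be left alone.
- bottle_clear: Loose clear reagent bottle with blue cap, 70 mm diameter, 143 mm tall, on the bench to the right of the photometer. Origin at the centre of its underside. To be left alone.
- beaker: Loose glass beaker, 90 mm diameter, 125 mm tall, on the bench behind the photometer's right half. Origin at the centre of its underside. To be left alone.
- vial_rack: Loose white rack with small vials, 64 mm by 200 mm, 68 mm tall, on the bench behind the photometer's left half. Origin at the centre of its underside. To be left alone.
- spatula: Loose spatula with a black handle, 170 mm long, lying on the bench at the photometer's left. To be left alone.

How it is judged:
By the outcome, as a careful person would: the job done as asked, in the order asked, and still so for the second after the job is handed in, with the robot touching nothing.
It also fails if it takes over 61 s, if anything falls off the work surface, if the arm or the gripper's body presses on something with over 40 N, if the wrist force passes 120 N, or if a joint passes its speed limit or range.

### The arm

A 7-joint arm with a two-finger parallel gripper is mounted at the origin on the work surface. World frame = base frame: x ahead of the robot, y to its left, z up, the work surface at z = 0. Lengths are in m, angles in rad, forces in N, time in s.
With the tool pointing down it reaches from about 0.4 to 0.875 m from the base axis. Payload 19.3 kg.
Tool frame: the origin (TCP) lies midway between the tips of the shut fingers; the grasp point (between the pads) lies 19 mm behind it; z points along the fingers, y is the line along which they close (so a half turn about z gives the same grasp; the last joint's range is limited). The gripper opens to 85 mm and grips with 20 to 120 N. Pads are 22 mm wide; open, the fingers measure 114 mm over their backs; the gripper's body (76 mm by 85 mm) begins 54 mm behind the grasp point. The pads swing forward as they close: fully open they stand 13 mm farther back than shut.
Start: joints at [-0.07, 0.521, -0.036, 1.599, 0.021, 1.021, -0.113], TCP at [0.625, -0, 0.231] pointing down, gripper open.
Joint ranges: [-2.91, 2.91], [-0.3, 2.13], [-1.5, 1.42], [0.17, 2.43], [-1.26, 4.41], [0.16, 1.93], [-2.52, 2.52]. Speed limits (rad/s): [1.89, 1.89, 2.39, 2.39, 3.01, 3.01, 3.01].

### API

Orientations are given as [roll, pitch, yaw] about the fixed x, y, z axes, in that order (R = Rz(yaw) Ry(pitch) Rx(roll)).
In Python, from workcell import telemetry, grab_frame, calibration, bot, outline_of, landmark_of gives the robot as it stands. The module is installed in compiled form; this text tells all that it offers.
- The arm moves only by the shell command python3 -m inch 'ROWS' [FORCE]. ROWS is JSON, a list of rows, each a list of 7 numbers: the shift along the tool's x, y, z in m, then the turn, a rotation vector about the tool's x, y, z in rad, then the closure, from 0 (fully open) to 1 (shut). A call has 1 to 5 rows; each row shifts and turns the commanded pose from where the row before left it, along the tool's axes as they then stand; what a row does not reach is not made up. A row lasts 1/10 s, in which the tool goes at most 50 mm and 8.59 degrees, less where a joint would pass 70% of its speed; a pose out of reach is approached as far as the arm can. A call is refused whole if a number of a shift passes 0.05 or a number of a turn 0.15, either way. A call with a gripper value outside its range is refused whole. The fingers move at their own pace and stop on an object; FORCE is the grip in N (left out, the last holds). Time passes only in rows, so rows that do not move let the fingers close. It gives the time, the measured TCP pose, the force, the opening and the grip force at its end, in the units of the state.
- telemetry.observe(): the state, without advancing time (a new reading comes with each control period).
- grab_frame(name): name is "scene" or "side" or "wrist"; returns the picture (480x640x3 uint8, red, green, blue); there is no depth.
- calibration(name): a dict with "fovy" (degrees; the focal length in pixels is half the picture's height over the tangent of half this angle, whatever the lens; pixels are square), "cx", "cy" (the principal point, pixels), "pose" (4x4, takes a point from camera to world coordinates). Camera axes: x right, y down, z forward; pixel columns grow to the right and rows downward; lengths in m; the calibration is good to about 2 mm. The wrist camera is an equidistant fisheye: a pixel r from the principal point sees the ray r / f radians off the axis. A picture is of the moment at which its call begins: read the wrist's pose just before it. calibration takes no time and is no camera call; for the wrist camera it gives the pose at the moment of the call.
- bot.job_done(): hands the job in; it is judged then, once.
Trained networks look in the newest picture that a camera, given by its name, has taken for a name from the list of things; names that differ only in an ending like _2 or _b are one class to them, and where a whole thing is asked for, a point or a joint stands for the part that bears it (a point fixed in the world has none). Each returns a list of dicts, best first, with "score" (0 to 1); they miss things now and then, are a little off and sometimes report something else, mostly with a low value. They report only what shows in the picture. A call takes as long as a camera call.
- outline_of(label, camera): "region" (480x640 bool, what is visible of it) and "rect" ([left, top, right, bottom] in pixels, round what is visible of it).
- landmark_of(label, camera): "xy" ([column, row] in pixels: a listed point, or the origin of a listed thing).
The state is a dict: "clock": time; "qpos": joint angles; "qd": joint speeds; "joint_efforts": joint torques, N m; "position": TCP position; "tool_rot": TCP orientation; "force": force on the tool from outside, world axes, zero at the start; "moment": the same for the moment, N m; "grip_width": finger opening in m; "finger_force": force on a finger pad.
Only numpy, scipy, OpenCV 4.12 (cv2) and the standard library are available. Lean on these libraries where they do the work, as an engineer would, in place of code of your own. Each camera call takes 0.05 s, during which the arm holds its last target. There are 200 camera calls.

## Working session

There is one attempt and no reset: what is moved stays moved. The work goes in short steps, Python scripts to look and compute and a shell command to move; the robot and the scene stay as the last step left them, time stands still between calls to the robot, and variables do not carry over. Pictures are saved under pics/ and viewed, at most 10 in all, crops included, and the job is handed in when it is done.

```bash
mkdir -p pics; cat > h.py <<'E'
import numpy as np, cv2
from workcell import telemetry, grab_frame, calibration, bot, outline_of, landmark_of
def ray(name,xy,c=None):
    c=c or calibration(name); f=240/np.tan(np.radians(c["fovy"])/2); T=np.array(c["pose"])
    u=(xy[0]-c["cx"])/f; v=(xy[1]-c["cy"])/f
    if name=="wrist":
        r=np.hypot(u,v); d=np.array([u/r*np.sin(r),v/r*np.sin(r),np.cos(r)]) if r>1e-9 else np.array([0,0,1.])
    else: d=np.array([u,v,1.])
    d=T[:3,:3]@d; return T[:3,3],d/np.linalg.norm(d)
def onz(name,xy,z,c=None):
    o,d=ray(name,xy,c); return o+d*(z-o[2])/d[2]
def save(name,fn,crop=None,s=1):
    im=grab_frame(name)
    o=im if crop is None else im[crop[1]:crop[3],crop[0]:crop[2]]
    o=cv2.resize(o,None,fx=s,fy=s,interpolation=cv2.INTER_CUBIC); cv2.imwrite("pics/"+fn,o[...,::-1]); return im
E
python3 - <<'E'
from h import *
Z={'photometer':0,'dial_axis':.1,'window':.1,'lid_hinge':.1,'vial':.1,'bottle_amber':0,'bottle_clear':0,'beaker':0}
ims=[]
for n in("scene","side"):
    ims.append(save(n,n+"0.png"))
    for k,z in Z.items():
        r=landmark_of(k,n)
        if r: print(n,k,np.round(r[0]["xy"]),round(r[0]["score"],2),np.round(onz(n,r[0]["xy"],z),3))
    r=landmark_of("lid_edge",n); print(n,"lid_edge",r[:1])
    print(np.round(np.array(calibration(n)["pose"]),2).tolist())
cv2.imwrite("pics/both.png",cv2.resize(np.vstack(ims),None,fx=.625,fy=.625)[...,::-1])
s=telemetry.observe();print(s["clock"],s["position"],s["tool_rot"])
E
```

```text
scene photometer [310. 284.] 0.93 [0.55  0.044 0.   ]
scene dial_axis [267. 252.] 0.72 [ 0.513 -0.036  0.1  ]
scene window [297. 244.] 0.85 [0.525 0.029 0.1  ]
scene lid_hinge [369. 242.] 0.87 [0.604 0.153 0.1  ]
scene vial [294. 288.] 0.93 [ 0.637 -0.054  0.1  ]
scene bottle_amber [426. 258.] 0.69 [0.627 0.311 0.   ]
scene bottle_clear [176. 308.] 0.71 [ 0.456 -0.219 -0.   ]
scene beaker [322. 354.] 0.66 [ 0.724 -0.051  0.   ]
scene lid_edge [{'xy': [379.2, 209.6], 'score': 0.8}]
[[0.59, 0.49, -0.64, 1.33], [0.81, -0.34, 0.49, -0.51], [0.02, -0.81, -0.59, 0.82], [0.0, 0.0, 0.0, 1.0]]
side photometer [336. 286.] 0.96 [0.536 0.047 0.   ]
side dial_axis [365. 220.] 0.58 [ 0.52  -0.035  0.1  ]
side window [341. 234.] 0.85 [0.538 0.025 0.1  ]
side lid_hinge [267. 260.] 0.71 [0.613 0.146 0.1  ]
side vial [312. 200.] 0.57 [ 0.637 -0.052  0.1  ]
side bottle_amber [206. 364.] 0.72 [0.631 0.307 0.   ]
side bottle_clear [423. 222.] 0.74 [ 0.472 -0.219  0.   ]
side beaker [253. 207.] 0.64 [ 0.819 -0.108  0.   ]
side lid_edge [{'xy': [254.2, 207.8], 'score': 0.72}]
[[-0.88, -0.26, 0.4, 0.15], [-0.48, 0.52, -0.71, 0.79], [-0.02, -0.81, -0.58, 0.7], [0.0, 0.0, 0.0, 1.0]]
1.0 [ 6.24984980e-01 -9.59085336e-06  2.31300861e-01] [-3.14155012e+00 -5.10783287e-06  1.57078665e+00]
```

View pics/both.png

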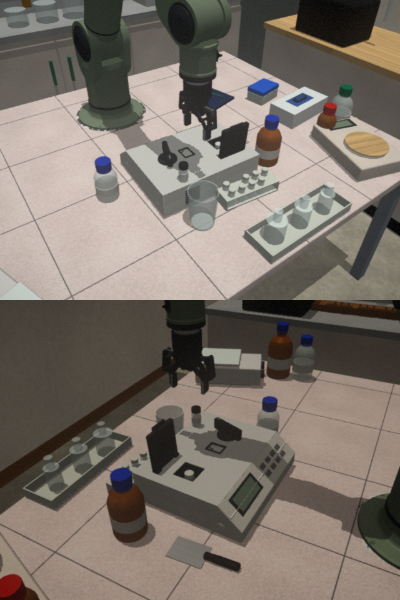

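```bash
python3 - <<'E'
from h import *
from scipy.optimize import least_squares
im=save("wrist","w0.png")
P={'dial_axis':(-.010,-.088,.1),'window':(-.010,-.018,.1),'lid_hinge':(.065,.105,.1)}
obs={'scene':{'dial_axis':(267,252),'window':(297,244),'lid_hinge':(369,242),'photometer':(310,284)},'side':{'dial_axis':(365,220),'window':(341,234),'lid_hinge':(267,260),'photometer':(336,286)}}
c=calibration("wrist")
for k in ('dial_axis','window','lid_hinge','vial','lid_edge'):
    r=landmark_of(k,"wrist")
    if r: print(k,r[0]["xy"],r[0]["score"],np.round(onz("wrist",r[0]["xy"],.1,c),3)); 
    if r and k in P: obs.setdefault('wrist',{})[k]=r[0]["xy"]
pts=[]
for n,d in obs.items():
    for k,xy in d.items():
        p=P.get(k,(0,0,0)); pts.append((p,onz(n,xy,p[2],c if n=='wrist' else None)))
def f(q):
    a=q[2]; out=[]
    for p,w in pts: out+= [q[0]+p[0]*np.cos(a)-p[1]*np.sin(a)-w[0], q[1]+p[0]*np.sin(a)+p[1]*np.cos(a)-w[1]]
    return np.array(out)
s=least_squares(f,[.55,.04,0],loss='soft_l1',f_scale=.005); print(s.x,np.round(f(s.x)*1000).reshape(-1,2).tolist())
E
```

```text
dial_axis [202.9, 272.9] 0.8 [ 0.527 -0.041  0.1  ]
window [196.2, 194.1] 0.93 [0.528 0.026 0.1  ]
lid_hinge [298.7, 32.1] 0.58 [0.61  0.147 0.1  ]
vial [334.3, 288.7] 0.75 [ 0.637 -0.054  0.1  ]
[ 0.5390499   0.04633007 -0.0638858 ] [[9.0, -4.0], [1.0, 2.0], [6.0, -6.0], [-10.0, 2.0], [4.0, -6.0], [-11.0, 5.0], [-3.0, 2.0], [2.0, -0.0], [-4.0, 0.0], [-0.0, 3.0], [1.0, 0.0]]
```

Both pictures show the photometer with its front toward the robot. The lid stands near upright at the left, the dial is on the right, and the vial is behind the dial. The photometer fit is about (0.539, 0.046), yaw -0.06.

View pics/w0.png

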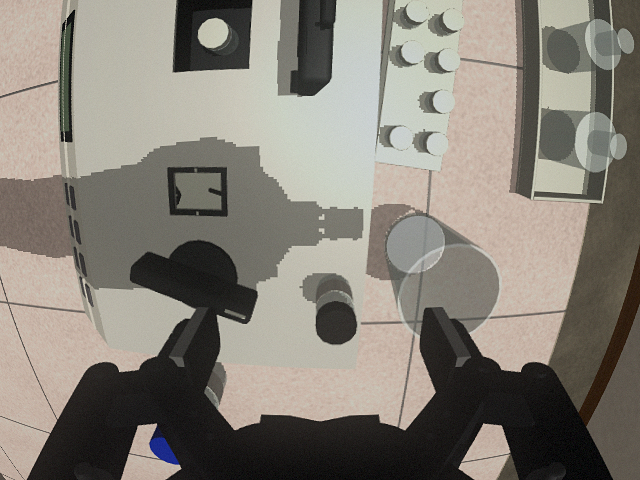

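The wrist view shows the bar from (140,262) to (250,312), which is about 0.4 rad clockwise from x. The window, at (197,190), is between two digits, so the dial sits near 1.5. The chamber with its sample is at (212,35), and the lid is near upright at (315,45). I'll move above the dial and turn the tool for a grasp across the bar's flanks.

```bash
python3 -m inch '[[-0.02,-0.05,0,0,0,0,0],[-0.02,-0.05,0,0,0,0,0],[0,0,0,0,0,-0.145,0],[0,0,0,0,0,-0.145,0],[0,0,0,0,0,-0.145,0]]' 30; python3 -m inch '[[0,0,0,0,0,-0.145,0],[0,0,0,0,0,-0.145,0],[0,0,0,0,0,-0.145,0],[0,0,0,0,0,-0.145,0],[0,0,0,0,0,-0.145,0]]'
python3 - <<'E'
from h import *
im=save("wrist","w1.png"); c=calibration("wrist"); s=telemetry.observe()
print(s["clock"],np.round(s["position"],4),np.round(s["tool_rot"],3),np.round(s["qpos"],2))
for k in ('dial_axis','window','lid_hinge','vial'):
    r=landmark_of(k,"wrist")
    if r: print(k,r[0]["xy"],r[0]["score"],np.round(onz("wrist",r[0]["xy"],.1,c),4))
E
```

```text
clock: 1.8
position: [0.5321, -0.0372, 0.2317]
tool_rot: [3.141, 0.0, 2.012]
force: [-0.5, 0.6, 0.4]
grip_width: 0.0856
finger_force: 0.0
clock: 2.3
position: [0.5322, -0.0372, 0.2314]
tool_rot: [3.142, 0.0, 2.737]
force: [0.8, -1.3, 0.3]
grip_width: 0.0853
finger_force: 0.0
2.35 [ 0.5322 -0.0372  0.2314] [-3.142  0.     2.746] [ 0.19  0.39 -0.3   1.83  0.14  0.94  1.  ]
dial_axis [308.1, 219.3] 0.77 [ 0.5245 -0.0431  0.1   ]
window [396.0, 191.7] 0.65 [0.53   0.0275 0.1   ]
lid_hinge [348.7, 336.9] 0.74 [ 0.6373 -0.0526  0.1   ]
vial [347.7, 340.5] 0.59 [ 0.6406 -0.0548  0.1   ]
```

View pics/w1.png

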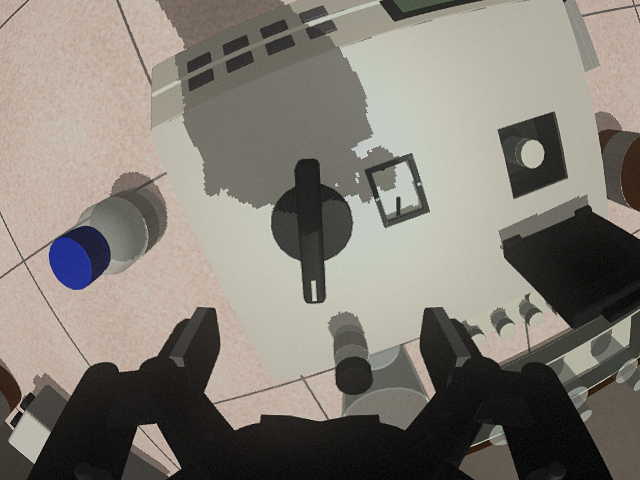

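The bar is nearly vertical in the picture, from (307,160) to (314,302), under the foot at (311,222). The window is at (397,190). Next I'll compute the bar's centre and angle.

```bash
python3 - <<'E'
from h import *
c=calibration("wrist"); s=telemetry.observe(); R=cv2.Rodrigues(np.eye(3)[0])[0]
from scipy.spatial.transform import Rotation as Ro
R=Ro.from_euler('xyz',s["tool_rot"]).as_matrix()
a=onz("wrist",(307,160),.1415,c);b=onz("wrist",(314.5,302),.1415,c)
print("cam",np.round(np.array(c["pose"])[:3,3],3)); m=(a+b)/2;print(a,b,m,np.linalg.norm(a-b))
f=onz("wrist",(311.5,222),.1085,c); print("foot",f)
d=b-a; print("bar angle world",np.arctan2(d[1],d[0]),"tool:",R.T@d, "centre in tool", R.T@(np.r_[m[:2],.115]-s["position"]))
E
```

```text
cam [ 0.456 -0.003  0.375]
[ 0.47827856 -0.02164461  0.1415    ] [ 0.57147476 -0.05808686  0.1415    ] [ 0.52487666 -0.03986573  0.1415    ] 0.10006782352005092
foot [ 0.52516645 -0.04024581  0.1085    ]
bar angle world -0.37274741385857707 tool: [-9.99772112e-02  4.25752418e-03  5.53342536e-06] centre in tool [ 0.0056073  -0.00531901  0.11631859]
```

```bash
python3 -m inch '[[0.0056,-0.0053,0,0,0,-0.04,0],[0,0,0.04,0,0,0,0],[0,0,0.04,0,0,0,0],[0,0,0.036,0,0,0,0],[0,0,0,0,0,0,0.5]]' 30; python3 -m inch '[[0,0,0,0,0,0,1],[0,0,0,0,0,0,1],[0,0,0,0,0,0,1],[0,0,0,0,0,0,1],[0,0,0,0,0,0,1]]' 40
```

```text
clock: 3.05
position: [0.5226, -0.0396, 0.1119]
tool_rot: [-3.139, -0.006, 2.768]
force: [-0.1, 0.8, 0.5]
grip_width: 0.073
finger_force: 0.0
clock: 3.55
position: [0.5252, -0.0407, 0.1168]
tool_rot: [-3.141, 0.002, 2.77]
force: [-6.2, -4.1, 17.6]
grip_width: 0.0155
finger_force: 39.8
```

The 17.6 N upward force suggests the tips touch the foot. I'll ease off, raise a little and grip again.

```bash
python3 -m inch '[[0,0,0,0,0,0,0.6],[0,0,-0.006,0,0,0,0.6],[0,0,0,0,0,0,0.6],[0,0,0,0,0,0,1],[0,0,0,0,0,0,1]]' 40; python3 -m inch '[[0,0,0,0,0,0,1],[0,0,0,0,0,0,1]]' 40
```

```text
clock: 4.05
position: [0.5248, -0.0405, 0.1217]
tool_rot: [-3.141, 0.0, 2.77]
force: [-4.4, -4.9, 9.8]
grip_width: 0.0155
finger_force: 39.6
clock: 4.25
position: [0.5247, -0.0406, 0.1217]
tool_rot: [-3.141, 0.0, 2.77]
force: [-4.6, -4.6, 12.7]
grip_width: 0.015
finger_force: 39.9
```

```bash
python3 -m inch '[[0,0,0,0,0,0.145,1],[0,0,0,0,0,0.145,1],[0,0,0,0,0,0.145,1],[0,0,0,0,0,0.145,1],[0,0,0,0,0,0.145,1]]' 40;  python3 -m inch '[[0,0,0,0,0,0.145,1],[0,0,0,0,0,0.145,1],[0,0,0,0,0,0.145,1],[0,0,0,0,0,0.145,1],[0,0,0,0,0,0.145,1]]'
```

```text
clock: 4.75
position: [0.5259, -0.0393, 0.1218]
tool_rot: [3.139, 0.001, 2.04]
force: [5.0, 3.2, 2.2]
grip_width: 0.0152
finger_force: 38.9
clock: 5.25
position: [0.5276, -0.0391, 0.1219]
tool_rot: [3.136, -0.002, 1.316]
force: [15.6, 2.1, -9.1]
grip_width: 0.0154
finger_force: 39.1
```

```bash
python3 -m inch '[[0,0.002,0,0,0,0.145,1],[0,0,0,0,0,0.145,1],[0,0,0,0,0,0.145,1],[0,0,0,0,0,0.145,1],[0,0,0,0,0,0.145,1]]' 40;  python3 -m inch '[[0,0,0,0,0,0.145,1],[0,0,0,0,0,0.145,1],[0,0,0,0,0,0.145,1],[0,0,0,0,0,0.1,1],[0,0,0,0,0,0,1]]'
python3 - <<'E'
from h import *
s=telemetry.observe(); print(np.round(s["qpos"],2),s["moment"])
E
```

```text
clock: 5.75
position: [0.5291, -0.0402, 0.1218]
tool_rot: [3.139, -0.004, 0.59]
force: [12.3, -2.8, -5.7]
grip_width: 0.0153
finger_force: 39.6
clock: 6.25
position: [0.5296, -0.0414, 0.1219]
tool_rot: [3.139, -0.005, 0.056]
force: [15.7, -8.3, -6.7]
grip_width: 0.015
finger_force: 39.7
[-0.38  0.58  0.47  1.97 -0.4   0.69 -1.17] [-1.82979432 -3.1612275  -0.09189852]
```

```bash
python3 -m inch '[[0.003,0.001,0,0,0,0.145,1],[0,0,0,0,0,0.145,1],[0,0,0,0,0,0.145,1],[0,0,0,0,0,0.145,1],[0,0,0,0,0,0.145,1]]' 40;  python3 -m inch '[[0,0,0,0,0,0.145,1],[0,0,0,0,0,0.03,1],[0,0,0,0,0,0,1]]'
python3 - <<'E'
from h import *
s=telemetry.observe(); print(np.round(s["qpos"],2),s["moment"])
save("wrist","w2.png")
E
```

```text
clock: 6.75
position: [0.5292, -0.043, 0.1217]
tool_rot: [3.14, -0.001, -0.672]
force: [-8.9, -12.7, 12.8]
grip_width: 0.0149
finger_force: 42.4
clock: 7.05
position: [0.529, -0.0434, 0.1217]
tool_rot: [3.139, -0.001, -0.842]
force: [-10.3, -13.0, 16.9]
grip_width: 0.0155
finger_force: 43.2
[-0.53  0.65  0.72  1.97 -0.62  0.75 -1.86] [-2.8273812   2.32415875  0.11570007]
```

View pics/w2.png

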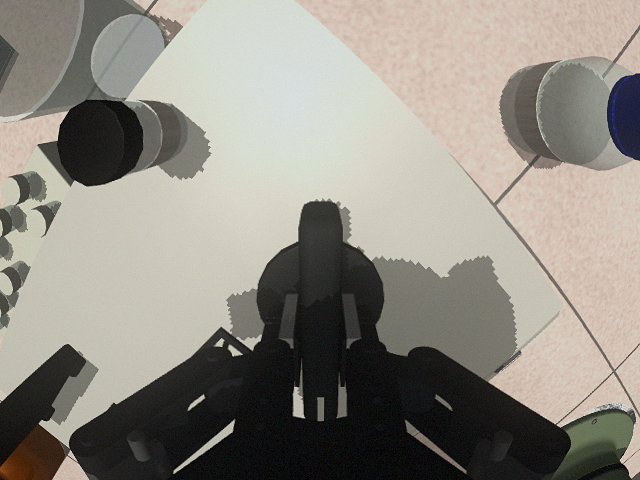

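The picture shows the bar held at 45° to the panel edge, turned about 3.61 rad. The window is hidden behind the hand. I'll release, rise and check it.

```bash
python3 -m inch '[[0,0,0,0,0,0,0.7],[0,0,0,0,0,0,0.3],[0,0,0,0,0,0,0],[0,0,0,0,0,0,0],[0,0,-0.04,0,0,0,0]]';  python3 -m inch '[[0,0,-0.05,0,0,0,0],[0,0,-0.05,0,0,-0.145,0],[0,0,0,0,0,-0.145,0],[0,0,0,0,0,-0.145,0],[0,0,0,0,0,-0.145,0]]';  python3 -m inch '[[0,0,0,0,0,-0.145,0],[0,0,0,0,0,-0.145,0],[0,0,0,0,0,-0.145,0],[0,0,0,0,0,-0.145,0],[0,0,0,0,0,-0.145,0]]'
python3 - <<'E'
from h import *
im=save("wrist","w3.png"); c=calibration("wrist")
for k in ('dial_axis','window','lid_hinge','lid_edge','vial'):
    r=landmark_of(k,"wrist")
    if r: print(k,r[0]["xy"],r[0]["score"],np.round(onz("wrist",r[0]["xy"],.1,c),4))
E
```

```text
clock: 7.6
position: [0.5281, -0.0406, 0.1587]
tool_rot: [3.137, 0.004, -0.839]
force: [0.7, 1.0, 0.9]
grip_width: 0.0814
finger_force: 0.0
clock: 8.1
position: [0.53, -0.0408, 0.2616]
tool_rot: [-3.141, -0.001, -0.253]
force: [-0.2, 0.7, -0.2]
grip_width: 0.0854
finger_force: 0.0
clock: 8.6
position: [0.5299, -0.041, 0.2613]
tool_rot: [-3.142, -0.0, 0.472]
force: [-0.7, -1.0, -0.0]
grip_width: 0.0855
finger_force: 0.0
window [245.8, 180.8] 0.77 [0.5276 0.0283 0.1   ]
lid_hinge [162.7, 40.6] 0.78 [0.6064 0.1497 0.1   ]
vial [396.9, 112.3] 0.94 [ 0.6365 -0.056   0.1   ]
```

View pics/w3.png

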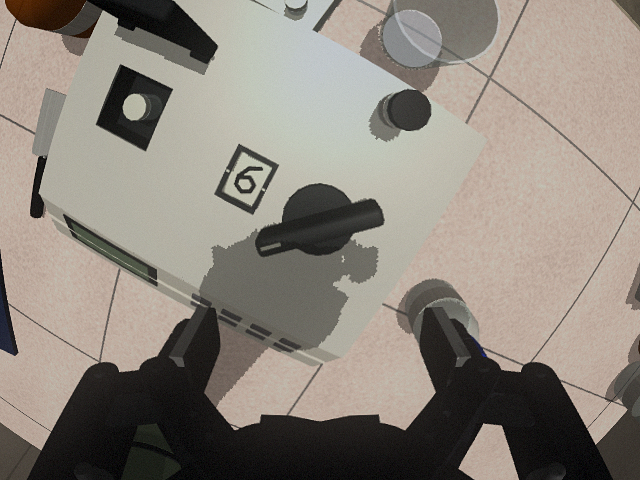

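The 6 stands centred between the index lines at (247,179), so the dial is set. Next I'll work out the lid angle from the earlier fixed-camera landmarks.

```bash
python3 -m inch '[[0,0,0,0,0,0.135,1],[0,0,0,0,0,0.135,1],[0,0,0,0,0,0.135,1],[0,0,0,0,0,0.135,1],[0,0,0,0,0,0,1]]'
python3 - <<'E'
from h import *
from scipy.optimize import least_squares
rs=[ray("scene",(379.2,209.6)),ray("side",(254.2,207.8))]
A=sum(np.eye(3)-np.outer(d,d) for o,d in rs); b=sum((np.eye(3)-np.outer(d,d))@o for o,d in rs)
p=np.linalg.solve(A,b); print("edge",p,[np.linalg.norm(np.cross(p-o,d)) for o,d in rs])
h=np.array([.612,.148,.1]); a=-.066; X=np.array([np.cos(a),np.sin(a),0])
e=p-h; print("rel",e@X,e[2],"theta",np.arctan2(e[2],-e@X)+np.arctan2(.014,.1)*-1)
im=save("side","s1.png"); o=im[120:400,150:450]; cv2.imwrite("pics/s1.png",cv2.resize(o,None,fx=2,fy=2)[...,::-1])
s=telemetry.observe(); print(s["position"],s["tool_rot"],np.round(s["qpos"],2))
E
```

```text
clock: 9.4
position: [0.5299, -0.0408, 0.2611]
tool_rot: [3.141, 0.0, -0.079]
force: [-0.4, 0.5, -0.2]
grip_width: 0.0126
finger_force: 0.0
edge [0.63040916 0.1461637  0.19693004] [np.float64(0.0020363059148062975), np.float64(0.0020363059148062485)]
rel 0.018490191165899224 0.09693003805556402 theta 1.6201939287984122
[ 0.52987314 -0.04079348  0.26115293] [ 3.14113533e+00  2.79125532e-04 -7.27605614e-02] [-0.54  0.41  0.69  1.84 -0.3   1.   -1.37]
```

View pics/s1.png

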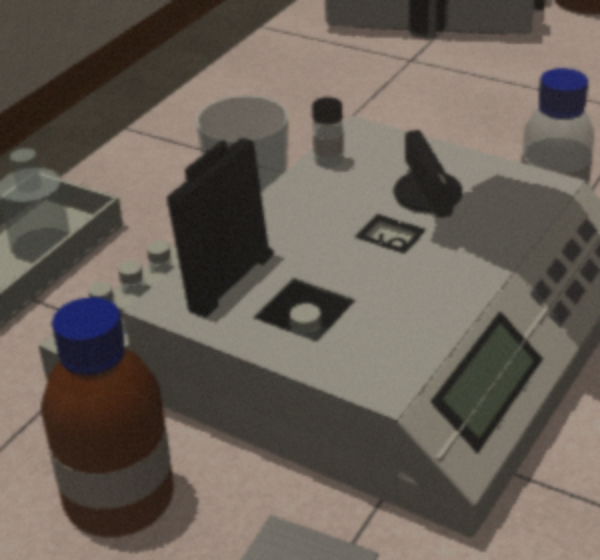

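The side view shows 6 in the window. The lid is upright with its lip up at (207,155), its computed angle is 1.62, and its back is free. I'll go over and behind it with shut fingers.

```bash
python3 -m inch '[[0.0315,-0.0487,0,0,0,0,1],[0.0315,-0.0487,0,0,0,0,1],[0.0315,-0.0487,0,0,0,0,1],[0.0315,-0.0487,0,0,0,0,1],[0,0,0,0,0,0,1]]' && python3 -m inch '[[0,0,0.035,0,0,0,1],[0,0,0.035,0,0,0,1],[0,0,0,0,0,0,1]]'
```

```text
clock: 9.95
position: [0.6525, 0.1251, 0.2595]
tool_rot: [-3.14, 0.001, -0.064]
force: [-0.3, 0.7, -1.0]
grip_width: -0.0002
finger_force: 0.0
clock: 10.25
position: [0.6485, 0.1183, 0.1873]
tool_rot: [3.14, 0.006, -0.071]
force: [0.9, 0.7, 0.2]
grip_width: 0.0001
finger_force: 0.0
```

```bash
python3 -m inch '[[0.003,-0.027,0,0,0,0,1],[-0.02,0,-0.001,0,0,0,1],[-0.02,0,-0.002,0,0,0,1],[-0.014,0,0.003,0,0,0,1],[-0.014,0,0.004,0,0,0,1]]' && python3 -m inch '[[-0.013,0,0.007,0,0,0,1],[-0.013,0,0.008,0,0,0,1],[-0.01,0,0.01,0,0,0,1],[-0.01,0,0.011,0,0,0,1],[0,0,0,0,0,0,1]]'
```

```text
clock: 10.75
position: [0.5882, 0.1501, 0.1894]
tool_rot: [-3.14, -0.002, -0.072]
force: [2.1, -0.8, 0.6]
grip_width: 0.0
finger_force: 0.6
clock: 11.25
position: [0.5413, 0.1538, 0.1519]
tool_rot: [-3.141, 0.001, -0.072]
force: [0.6, 0.0, -0.1]
grip_width: -0.0001
finger_force: 0.0
```

```bash
python3 -m inch '[[-0.006,0,0.01,0,0,0,1],[-0.005,0,0.01,0,0,0,1],[-0.004,0,0.008,0,0,0,1],[-0.002,0,0.006,0,0,0,1],[0,0,0.004,0,0,0,1]]' && python3 -m inch '[[0,0,0.002,0,0,0,1],[0,0,0,0,0,0,1]]'
python3 - <<'E'
from h import *
im=save("side","s2.png"); o=im[120:400,150:450]; cv2.imwrite("pics/s2.png",cv2.resize(o,None,fx=2,fy=2)[...,::-1])
E
```

```text
clock: 11.75
position: [0.5245, 0.1548, 0.1134]
tool_rot: [-3.141, 0.001, -0.074]
force: [-25.4, -2.4, 79.5]
grip_width: -0.0003
finger_force: 39.9
clock: 11.95
position: [0.5245, 0.1548, 0.1136]
tool_rot: [-3.139, 0.002, -0.075]
force: [-25.6, -1.7, 65.0]
grip_width: 0.0001
finger_force: 32.6
```

View pics/s2.png

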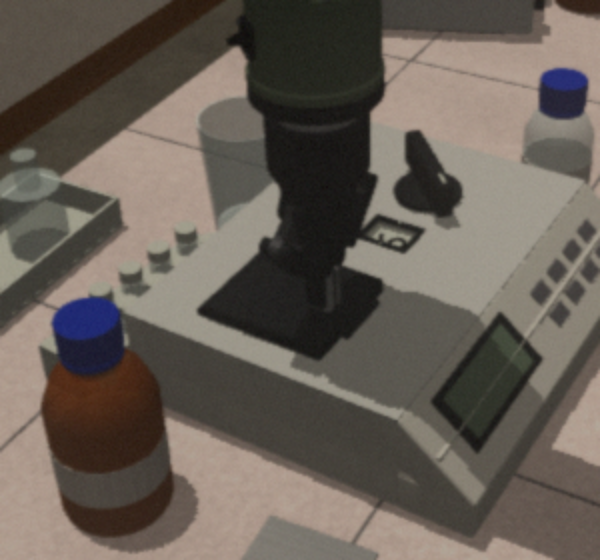

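The lid lies flat at (290,305) and the fingertip is pressing on it with 65 N, which is enough. I'll back off straight up and check.

```bash
python3 -m inch '[[0,0,-0.004,0,0,0,1],[0,0,-0.01,0,0,0,1],[0,0,-0.05,0,0,0,1],[0,0,-0.05,0,0,0,1],[0,0,-0.05,0,0,0,1]]' && python3 -m inch '[[-0.03,0,-0.03,0,0,0,1],[-0.03,0,-0.03,0,0,0,1],[0,0,0,0,0,0,1]]'
python3 - <<'E'
from h import *
a=save("side","s3.png"); b=save("scene","c3.png")
o=np.vstack([cv2.resize(a[120:400,150:450],(600,560))[130:430],cv2.resize(b[180:330,170:470],(600,300))]); cv2.imwrite("pics/fin.png",o[...,::-1])
for n in("scene","side"):
    for k,z in {'vial':.1,'bottle_amber':0,'bottle_clear':0,'beaker':0,'lid_edge':.114}.items():
        r=landmark_of(k,n)
        if r: print(n,k,r[0]["xy"],round(r[0]["score"],2),np.round(onz(n,r[0]["xy"],z),3))
E
```

```text
clock: 12.5
position: [0.5248, 0.1543, 0.2774]
tool_rot: [3.141, 0.0, -0.075]
force: [0.6, 0.9, 0.1]
grip_width: -0.0
finger_force: 0.0
clock: 12.8
position: [0.4641, 0.1597, 0.3387]
tool_rot: [-3.137, -0.002, -0.073]
force: [1.3, 1.1, -1.0]
grip_width: 0.0003
finger_force: 0.0
scene vial [291.3, 286.7] 0.82 [ 0.63  -0.056  0.1  ]
scene bottle_amber [427.4, 257.7] 0.83 [0.626 0.315 0.   ]
scene bottle_clear [178.0, 313.0] 0.72 [ 0.471 -0.222  0.   ]
scene beaker [324.4, 355.5] 0.56 [ 0.73 -0.05  0.  ]
scene lid_edge [336.5, 214.4] 0.78 [0.502 0.146 0.114]
side vial [311.7, 199.3] 0.66 [ 0.64  -0.053  0.1  ]
side bottle_amber [203.6, 370.6] 0.82 [0.626 0.32  0.   ]
side bottle_clear [422.6, 218.5] 0.66 [ 0.476 -0.23   0.   ]
side beaker [274.6, 228.5] 0.71 [ 0.734 -0.059  0.   ]
side lid_edge [318.9, 277.9] 0.89 [0.507 0.162 0.114]
```

View pics/fin.png

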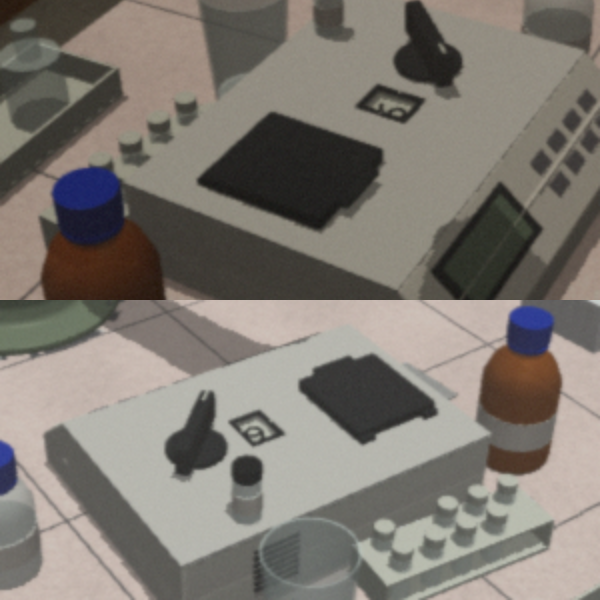

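Both views show the lid flat on the panel at (290,170) and (368,397) and 6 centred in the window. The vial and the other things stand where they were, and the arm is clear. I'm handing the job in.

```bash
python3 -c "
from workcell import bot
print(bot.job_done())"
```

```text
the job is handed in; nothing more can be done
None
```

The dial shows 6 centred between the index lines, the lid is closed flat, and the camera views show the vial and bench items still standing in place with the arm clear; the job is handed in.

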